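# Close the label printer after a roll change and feed the first label

## Task

A new roll has been threaded in the label printer on the parts counter: get it ready to print. Push its white cover down until it is fully shut, then press the front end of the red power rocker fully down to switch on, then press the green feed key all the way down for a moment and let go, finishing clear of everything. Fingertips are enough, nothing is picked up: do not shove, tip or lift the printer, do not press the yellow or white key, and leave the parts standing around it where they are.

Things in the scene. Friction and masses are not known exactly. Their poses are not given: they have to be found in the camera images.
- printer: Desktop label printer, 245 mm front to back (x), 225 mm wide (y), loose on rubber feet, 2.6 kg. Origin: centre of its underside; x points from its front (facing the robot) to its rear, z up. Left 150 mm (+y): label bay under the white hinged cover. Right 75 mm: flat control strip, 95 mm above the table, with from front to rear a red rocker, green, yellow and white keys, a blank display.
- cover (a joint): angle of the white cover, rad: 0 fully shut, about 0.6 to 1.1 at the start. A stiff friction hinge (about 0.4 N m) holds it wherever it is left; it does not fall or spring, and is pushed down until it stops.
- cover_hinge (a point): middle of the cover's hinge line, at the rear of the bay, 88 mm above the printer's underside. The axes turn with the cover; the hinge line is the y axis.
- cover_lip (a point): Middle of the outer face of the cover's flat front lip, the place to push; lip 45 mm front to back, 148 mm wide. In the cover's frame 206 mm in front of the hinge (-x) and 22 mm above it (z); its face looks along z, upright when shut. From 24 mm behind this point the cover slopes up to 33 mm above the lip. Shut, this point is 110 mm above the table.
- rocker (a joint): angle of the red power rocker, rad: 0 off (front end up), 0.40 on (front end fully down). It stays where it is left; friction about 0.06 N m about its pivot, so about 4 N at the end.
- rocker_front (a point): Upper edge of the rocker's front end (the on end, towards the robot, white line). Rocker 35 mm long front to back, 24 mm wide, pivot mid-length, 101 mm above the table. This edge is 108 mm above the table when off, 101 mm when on; the front half is then level and the rear end 7 mm up. It lies 15 mm behind the printer's front face.
- feed (a joint): travel of the green feed key, m: 0 up, 0.0035 fully down. It springs back; about 4 N holds it down.
- feed_top (a point): middle of the top face of the green round feed key, 21 mm across, 6 mm above the control strip (101 mm above the table), 38 mm in front of the yellow key and 55 mm behind the rocker's pivot.
- pause (a joint): travel of the yellow pause key, m: 0 up, 0.0035 fully down; springs back. Not to be pressed.
- pause_top (a point): middle of the top of the yellow round key, 18 mm across, next behind the green key.
- cancel (a joint): travel of the white cancel key, m: 0 up, 0.0035 fully down; springs back. Not to be pressed.
- cancel_top (a point): middle of the top of the white round key, 18 mm across, 36 mm behind the yellow key.
- spare_roll: spare roll of blank white labels standing on end, 90 mm across, 80 mm high; bystander. Origin: centre of its underside.
- piston: silver engine piston standing upright, 54 mm across, 56 mm high; bystander. Origin: centre of its underside.
- carton: small yellow carton with a white band, 85 x 55 x 48 mm high; bystander. Origin: centre of its underside.
- lamp: chrome turn-signal lamp with an amber lens lying lens up, 110 x 42 x 31 mm high; bystander. Origin: centre of its underside.
- carb: aluminium carburettor standing on its float bowl, about 95 x 66 x 110 mm high; bystander. Origin: centre of its underside.
- filter: round silver air filter with a mesh top lying flat, 94 mm across, 41 mm high; bystander. Origin: centre of its underside.
- sprocket: flat steel chain sprocket lying on the table, 135 mm across, 7 mm thick; bystander. Origin: centre of its underside.

How it is judged:
By the outcome, as a careful person would: the job done as asked, in the order asked, and still so for the second after the job is handed in, with the robot touching nothing.
It also fails if it takes over 48 s, if anything falls off the work surface, if the arm or the gripper's body presses on something with over 40 N, if the wrist force passes 120 N, or if a joint passes its speed limit or range.

## Robot

A 6-joint arm with a two-finger parallel gripper is mounted at the origin on the work surface. World frame = base frame: x ahead of the robot, y to its left, z up, the work surface at z = 0. Lengths are in m, angles in rad, forces in N, time in s.
With the tool pointing down it reaches from about 0.25 to 0.725 m from the base axis. Payload 4 kg.
Tool frame: the origin (TCP) lies midway between the tips of the shut fingers; the grasp point (between the pads) lies 19 mm behind it; y points along the fingers, x is the direction in which the jaws open and shut, and the axes are right-handed (so a half turn about y gives the same grasp; the last joint's range is limited). The gripper opens to 85 mm and grips with 20 to 120 N. Pads are 22 mm wide; open, the fingers measure 114 mm over their backs; the gripper's body (76 mm by 85 mm) begins 54 mm behind the grasp point. The pads swing forward as they close: fully open they stand 13 mm farther back than shut.
Start: joints at [-1.132, 0.241, 0.005, 1.335, 0, 1.571], TCP at [0.212, -0.453, 0.231] pointing down, gripper open.
Joint ranges: [-2.72, 2.72], [-1.05, 1.87], [-1.09, 1.28], [-1.99, 2.15], [-1.42, 1.44], [-3.14, 3.14]. Speed limits (rad/s): [2.79, 2.79, 3.14, 3.14, 3.14, 3.14].

## Interface

Orientations are given as a unit quaternion [x, y, z, w].
In Python, from workcell import bot gives the robot as it stands. The module is installed in compiled form; this text tells all that it offers.
- The arm moves only by the shell command python3 -m inch 'ROWS'. ROWS is text: rows parted by semicolons, each of 7 numbers parted by spaces: the turn, a rotation vector about the tool's x, y, z in degrees, then the shift along the tool's x, y, z in mm, then the closure, from 0 (fully open) to 1 (shut). In form: ax ay az dx dy dz fingers; .... A call has 1 to 12 rows; each row shifts and turns the commanded pose from where the row before left it, along the tool's axes as they then stand; what a row does not reach is not made up. A row lasts 1/8 s, in which the tool goes at most 62.5 mm and 10.7 degrees, less where a joint would pass 70% of its speed; a pose out of reach is approached as far as the arm can. A call with a gripper value outside its range is refused whole. The fingers move at their own pace and stop on an object; the grip force is fixed at half the most. Time passes only in rows, so rows that do not move let the fingers close. It gives the time, the measured TCP pose, the force and the opening at its end, in the units of the state.
- bot.get_obs(): the state, without advancing time (a new reading comes with each control period).
- bot.camera(name): name is "scene" or "top" or "wrist"; returns a dict with "color" (384x512x3 uint8, blue, green, red), "fx", "fy", "cx", "cy" (pixels), "k1" (the pictures are not rectified: a ray, as slopes to the right and down, at radius r is drawn at 1 + k1 r^2 times it, then the intrinsics apply), "extrinsics" (4x4, takes a point from world to camera coordinates). Camera axes: x right, y up, looking along -z (the intrinsics and any distortion apply to the point x, -y, -z); pixel columns grow to the right and rows downward; lengths in m; the calibration is good to about 2 mm. A picture is of the moment at which its call begins. There is no depth.
- bot.job_done(): hands the job in, once; it reports no verdict.
Trained networks look in the newest picture that a camera, given by its name, has taken for a name from the list of things; names that differ only in an ending like _2 or _b are one class to them, and where a whole thing is asked for, a point or a joint stands for the part that bears it (a point fixed in the world has none). Each returns a list of dicts, best first, with "conf" (0 to 1); they miss things now and then, are a little off and sometimes report something else, mostly with a low value. They report only what shows in the picture. A call takes as long as a camera call.
- bot.look_for(name, camera): "extent" ([left, top, right, bottom] in pixels, round what is visible of it).
- bot.cut_out(name, camera): "region" (384x512 bool, what is visible of it) and "extent" ([left, top, right, bottom] in pixels, round what is visible of it).
- bot.spot_point(name, camera): "point" ([column, row] in pixels: a listed point, or the origin of a listed thing).
The state is a dict: "clock": time; "joint_pos": joint angles; "joint_vel": joint speeds; "tau": joint torques, N m; "eef_pos": TCP position; "tool_rot": TCP orientation; "ft_force": force on the tool from outside, world axes, zero at the start; "ft_torque": the same for the moment, N m; "grip_width": finger opening in m.
Only numpy, scipy, OpenCV 4.12 (cv2) and the standard library are available. Lean on these libraries where they do the work, as an engineer would, in place of code of your own. Each camera call takes 0.05 s, during which the arm holds its last target.

## Working session

There is one attempt and no reset: what is moved stays moved. The work goes in short steps, Python scripts to look and compute and a shell command to move; the robot and the scene stay as the last step left them, time stands still between calls to the robot, and variables do not carry over. Pictures are saved under pics/ and viewed, and the job is handed in when it is done.

```bash
mkdir -p pics; cat > h.py <<'E'
import numpy as np, cv2
from workcell import bot
def ray(c,p):
    E=np.array(c["extrinsics"]);
    u=np.array([(p[0]-c["cx"])/c["fx"],(p[1]-c["cy"])/c["fy"]]);s=u.copy()
    for _ in range(20): s=u/(1+c["k1"]*(s@s))
    d=np.array([s[0],-s[1],-1.0]);R=E[:3,:3]
    o=-R.T@E[:3,3];d=R.T@d
    return o,d/np.linalg.norm(d)
def atz(c,p,z):
    o,d=ray(c,p);return o+d*(z-o[2])/d[2]
def proj(c,P):
    E=np.array(c["extrinsics"]);q=E[:3,:3]@np.array(P)+E[:3,3]
    s=np.array([q[0],-q[1]])/(-q[2]);s=s*(1+c["k1"]*(s@s))
    return np.array([c["cx"]+c["fx"]*s[0],c["cy"]+c["fy"]*s[1]])
E
python3 - <<'E'
from h import *
cs={}
for n in("scene","top"):
    c=bot.camera(n);cs[n]=c;cv2.imwrite(f"pics/{n}0.png",c["color"])
    for k in("cover_hinge","cover_lip","rocker_front","feed_top","pause_top","cancel_top","printer"):
        r=bot.spot_point(k,n)
        print(n,k,[(np.round(x["point"],1).tolist(),round(x["conf"],2)) for x in r[:2]])
        z=dict(cover_hinge=.088,rocker_front=.108,feed_top=.101,pause_top=.101,cancel_top=.101,printer=0).get(k)
        if r and z is not None: print("   ",atz(c,r[0]["point"],z).round(4))
o=bot.get_obs();print(o["clock"],o["eef_pos"],o["tool_rot"],o["grip_width"])
E
```

```text
scene cover_hinge [([304.4, 182.3], 0.85)]
    [ 0.6628 -0.0903  0.088 ]
scene cover_lip [([317.1, 280.2], 0.74), ([285.8, 185.1], 0.63)]
scene rocker_front [([281.7, 254.1], 0.48)]
    [ 0.4348 -0.1544  0.108 ]
scene feed_top [([295.3, 240.9], 0.41)]
    [ 0.4902 -0.1658  0.101 ]
scene pause_top [([312.1, 228.3], 0.6)]
    [ 0.5494 -0.1865  0.101 ]
scene cancel_top [([316.5, 222.5], 0.52)]
    [ 0.5716 -0.188   0.101 ]
scene printer [([286.4, 218.4], 0.71), ([305.6, 178.4], 0.61)]
    [ 0.5573 -0.1004  0.    ]
top cover_hinge [([283.3, 163.7], 0.62)]
    [ 0.6712 -0.0961  0.088 ]
top cover_lip [([240.4, 163.8], 0.6), ([276.1, 190.1], 0.59)]
top rocker_front [([298.9, 226.3], 0.44)]
    [ 0.4546 -0.1489  0.108 ]
top feed_top [([306.8, 212.1], 0.55)]
    [ 0.5032 -0.1764  0.101 ]
top pause_top [([308.1, 198.7], 0.61), ([381.5, 242.4], 0.35)]
    [ 0.5491 -0.1808  0.101 ]
top cancel_top [([312.8, 190.4], 0.47)]
    [ 0.5778 -0.1969  0.101 ]
top printer [([283.6, 197.2], 0.9)]
    [ 0.56   -0.1031  0.    ]
0.8 [ 0.21243939 -0.4526589   0.2313239 ] [ 0.59683907 -0.37916452  0.3792152  -0.59683601] 0.08558016224171514
```

```bash
python3 - <<'E'
import cv2
a=cv2.imread("pics/scene0.png");cv2.imwrite("pics/s1.png",cv2.resize(a[120:340,180:440],None,fx=3,fy=2.7,interpolation=cv2.INTER_CUBIC))
a=cv2.imread("pics/top0.png");cv2.imwrite("pics/t1.png",cv2.resize(a[120:270,200:400],None,fx=4,fy=4,interpolation=cv2.INTER_CUBIC))
E
```

```text
(no output)
```

View pics/scene0.png

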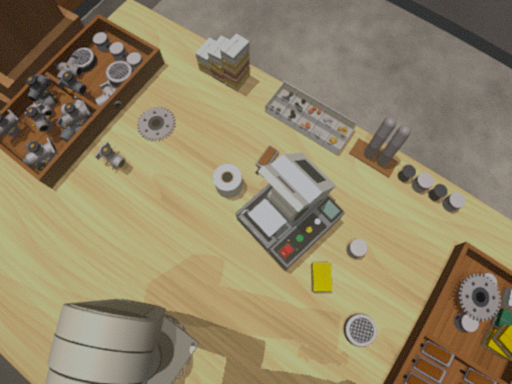

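View pics/top0.png

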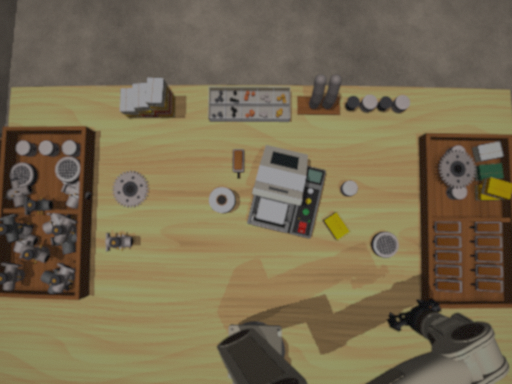

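```bash
sleep 1
```

```text
(no output)
```

View pics/s1.png

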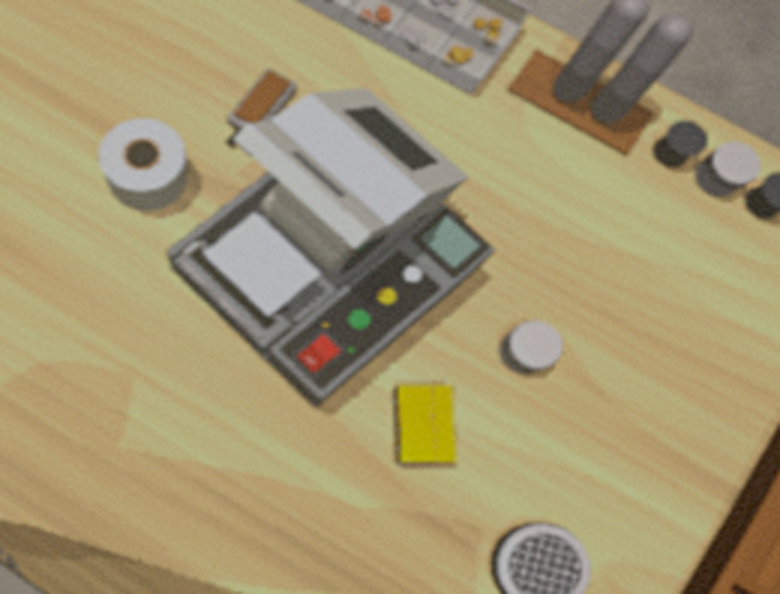

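View pics/t1.png

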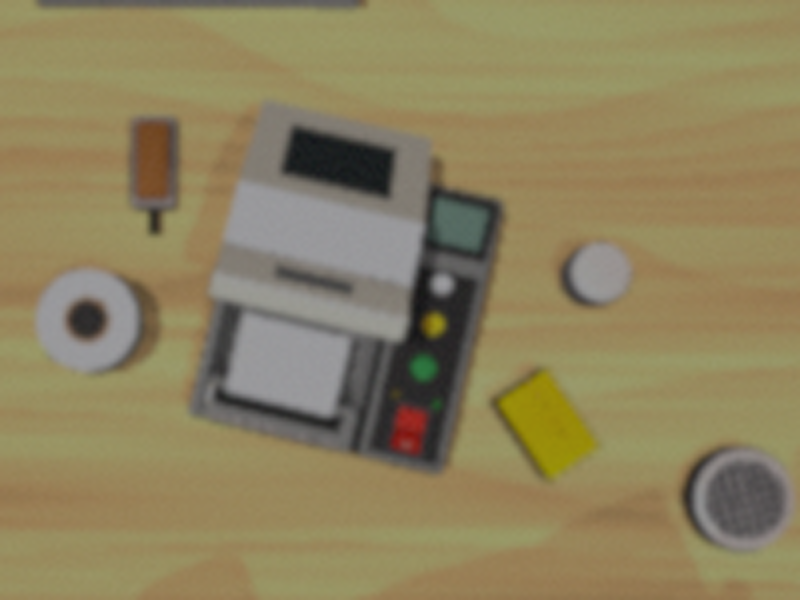

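The top view shows the printer yawed clockwise with its cover about half open. The rocker is at about (302,228), green key (306,212), yellow (308,201) and white (310,191). The carton is close by on the right. Next I'll fit the pose.

```bash
cat > fit.py <<'E'
from h import *
from scipy.optimize import least_squares
import sys
def cent(img,kind,near,r=9):
    hsv=cv2.cvtColor(img,cv2.COLOR_BGR2HSV).astype(int);H,S,V=hsv[...,0],hsv[...,1],hsv[...,2]
    m={'g':(H>45)&(H<80)&(S>110),'y':(H>20)&(H<35)&(S>140)&(V>90),'r':((H<8)|(H>172))&(S>140)&(V>80)}[kind]
    yy,xx=np.mgrid[:384,:512];m=m&(np.hypot(xx-near[0],yy-near[1])<r)
    return np.array([xx[m].mean(),yy[m].mean()]),m.sum()
seeds={'top':{'g':(306,212),'y':(308.5,201),'r':(302.3,227.5)},'scene':{'g':(299.7,238.1),'y':(309,229.6),'r':(286,250.7)}}
seedr={'g':5,'y':5,'r':11}
M={'g':(-.035,-.075,.1005),'y':(.003,-.075,.1005),'r':(-.090,-.075,.103)}
if __name__=="__main__":
    obs=[]
    for n in("scene","top"):
        c=bot.camera(n)
        for k in 'gyr':
            p,a=cent(c["color"],k,seeds[n][k],seedr[k]);print(n,k,p.round(1),a,atz(c,p,M[k][2]).round(4));obs.append((c,k,p))
        if n=="top": obs.append((c,'w',np.array([310.4,191.3])))
        else: obs.append((c,'w',np.array([317.7,221.5])))
    M['w']=(.039,-.075,.1005)
    def T(v,q):
        s,co=np.sin(v[2]),np.cos(v[2]);return np.array([v[0]+co*q[0]-s*q[1],v[1]+s*q[0]+co*q[1],q[2]])
    f=lambda v:np.concatenate([proj(c,T(v,M[k]))-p for c,k,p in obs])
    r=least_squares(f,[.56,-.1,-.2],loss='soft_l1');print(r.x.round(4),r.fun.round(1))
    v=r.x
    for k,q in dict(rf=(-.1075,-.075,.108),feed=M['g'],lipshut=(-.10,.0375,.11)).items(): print(k,T(v,q).round(4))
    for n in("scene","top"):
        c=[o[0] for o in obs][0 if n=="scene" else -1];im=c["color"].copy();im=cv2.resize(im,None,fx=4,fy=4,interpolation=cv2.INTER_CUBIC)
        def dr(q,col):
            u=(proj(c,T(v,q))+.5)*4;cv2.circle(im,tuple(int(x) for x in u),3,col,-1)
        for x in(-.1225,.1225):
            for y in(-.1125,.1125,-.0375):
                dr((x,y,.095),(255,0,255));dr((x,y,0.0),(255,255,0))
        for k in M: dr(M[k],(255,0,0))
        for y in (-.0365,.1115):
          for th,cl in((.6,(0,0,255)),(.8,(0,255,0)),(1.0,(255,0,0))):
            for X,Z in((-.206-.021,.022),(-.206+.024,.022)):
                hx=.104 if len(sys.argv)<2 else float(sys.argv[1]);dr((hx+X*np.cos(th)+Z*np.sin(th),y,.088-X*np.sin(th)+Z*np.cos(th)),cl)
        x0,y0=(230,145) if n=="scene" else (235,140)
        cv2.imwrite(f"pics/fit_{n}_{sys.argv[-1] if len(sys.argv)>1 else 0}.png",im[y0*4:y0*4+520,x0*4:x0*4+520])
E
python3 fit.py
```

```text
scene g [299.4 237.8] 33 [ 0.5047 -0.1706  0.1005]
scene y [308.5 229.4] 31 [ 0.5408 -0.1796  0.1005]
scene r [286.  250.4] 94 [ 0.4515 -0.1585  0.103 ]
top g [305.5 211.5] 32 [ 0.5052 -0.172   0.1005]
top y [308.1 200.7] 24 [ 0.5424 -0.181   0.1005]
top r [301.9 227. ] 81 [ 0.4523 -0.1595  0.103 ]
[ 0.5564 -0.1069 -0.2384] [ 0.3  0.2  0.4 -0.  -0.1  0.1 -0.1 -0.1 -0.2  0.2 -0.1  0.2 -0.3  0.3
  0.1 -0.6]
rf [ 0.4342 -0.1544  0.108 ]
feed [ 0.5046 -0.1715  0.1005]
lipshut [ 0.468  -0.0468  0.11  ]
```

View pics/fit_scene_0.png

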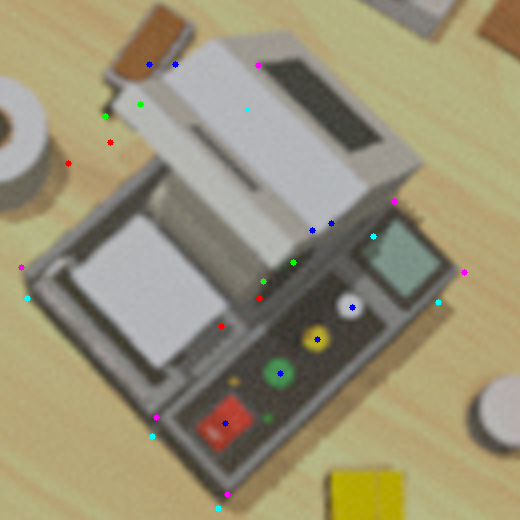

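View pics/fit_top_0.png

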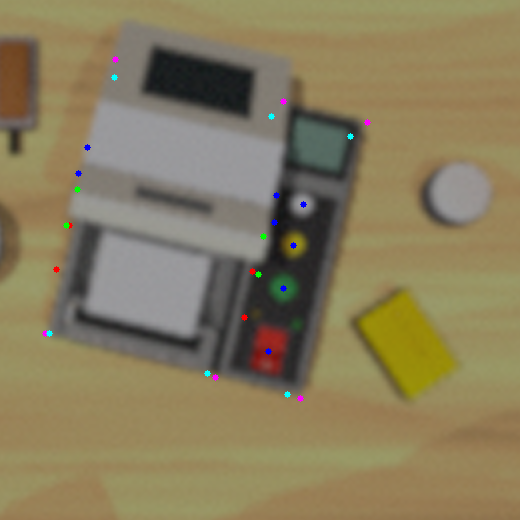

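```bash
cat > g.py <<'E'
from h import *
from scipy.spatial.transform import Rotation as Ro
V=np.array([.5564,-.1069,-.2384])
def W(x,y,z): 
    s,c=np.sin(V[2]),np.cos(V[2]);return np.array([V[0]+c*x-s*y,V[1]+s*x+c*y,z])
def lip(th,X=-.212,Z=.022,y=.0375,hx=.104,off=.011):
    return W(hx+X*np.cos(th)+Z*np.sin(th)+off,y,.088-X*np.sin(th)+Z*np.cos(th))
def state():
    o=bot.get_obs();R=Ro.from_quat(o["tool_rot"]);p=np.array(o["eef_pos"])
    print("t",round(o["clock"],2),"p",p.round(4),"F",np.round(o["ft_force"],1),"w",round(o["grip_width"],4),"q",np.round(o["joint_pos"],2))
    return o,R,p
def toolmm(R,d): return (R.inv().apply(d)*1000).round(1)
E
python3 - <<'E'
from g import *
o,R,p=state();print(R.as_matrix().round(3))
py=np.array([-np.sin(V[2]),np.cos(V[2]),0])
for s in(1,-1):
    x=s*py;y=np.array([0,0,-1.]);z=np.cross(x,y)
    D=Ro.from_matrix(np.array([x,y,z]).T);dr=(R.inv()*D).as_rotvec(degrees=True);print(s,dr.round(1))
    t=lip(.85)+[0,0,.06];print("target",t,"in target tool",toolmm(D,t-p),"in cur tool",toolmm(R,t-p))
print("printer x in D(last) ",toolmm(D,[np.cos(V[2])*.1,np.sin(V[2])*.1,0]))
for th in(.9,.85,.7,.6,.4,.2,.1,0):print(th,lip(th).round(4))
E
```

```text
t 0.9 p [ 0.2124 -0.4526  0.2313] F [ 0.2 -0.5  0.8] w 0.0853 q [-1.13  0.24  0.01  1.34  0.    1.57]
[[ 0.425  0.     0.905]
 [-0.905 -0.     0.425]
 [ 0.    -1.     0.   ]]
1 [   0.  -141.2    0. ]
target [ 0.55710454 -0.06847974  0.32179108] in target tool [ 454.7  -90.5 -244.2] in cur tool [-201.3  -90.5  475.2]
-1 [-0.  38.8  0. ]
target [ 0.55710454 -0.06847974  0.32179108] in target tool [-454.7  -90.5  244.2] in cur tool [-201.3  -90.5  475.2]
printer x in D(last)  [ -0.   0. 100.]
0.9 [ 0.5657 -0.0706  0.2677]
0.85 [ 0.5571 -0.0685  0.2618]
0.7 [ 0.5332 -0.0627  0.2414]
0.6 [ 0.5191 -0.0592  0.2259]
0.4 [ 0.4956 -0.0535  0.1908]
0.2 [ 0.4794 -0.0496  0.1517]
0.1 [ 0.4742 -0.0483  0.1311]
0 [ 0.471  -0.0476  0.11  ]
```

```bash
python3 -m inch '0 9.7 0 0 -33 0 1; 0 9.7 0 0 -33 0 1; 0 9.7 0 0 -32 0 1; 0 9.7 0 0 -32 0 1' && python3 -m inch '0 0 0 -45 0 24 1; 0 0 0 -45 0 24 1; 0 0 0 -46 0 25 1; 0 0 0 -46 0 25 1; 0 0 0 -46 0 25 1; 0 0 0 -46 0 25 1; 0 0 0 -46 0 25 1; 0 0 0 -45 0 24 1; 0 0 0 -45 0 24 1; 0 0 0 -45 0 23 1; 0 0 0 0 0 0 1'
python3 - <<'E'
from g import *
c=bot.camera("wrist");cv2.imwrite("pics/w1.png",c["color"])
c=bot.camera("top");cv2.imwrite("pics/t2.png",cv2.resize(c["color"][120:270,200:400],None,fx=4,fy=4))
o,R,p=state();print(R.as_matrix().round(3),toolmm(R,lip(.85)-p))
for n in("cover_lip","rocker_front","feed_top"):print(bot.spot_point(n,"wrist"))
E
```

```text
clock: 1.4
eef_pos: [0.2124, -0.4526, 0.3624]
tool_rot: [0.435, -0.557, 0.557, -0.435]
ft_force: [0.1, 0.3, -0.8]
grip_width: 0.0126
clock: 2.78
eef_pos: [0.5515, -0.097, 0.3604]
tool_rot: [-0.445, 0.551, -0.538, 0.458]
ft_force: [0.3, 0.2, 0.1]
grip_width: -0.0001
t 2.88 p [ 0.5499 -0.0984  0.3613] F [ 0.  -0.7  0.2] w -0.0002 q [-0.19  0.36  0.5   1.71  0.02  3.14]
[[-0.188  0.003  0.982]
 [-0.982  0.025 -0.188]
 [-0.025 -1.    -0.001]] [-28.2 100.2   1.6]
[{'point': [218.4, 192.1], 'conf': 0.9}]
[{'point': [314.7, 239.7], 'conf': 0.76}]
[{'point': [316.4, 183.6], 'conf': 0.64}]
```

View pics/w1.png

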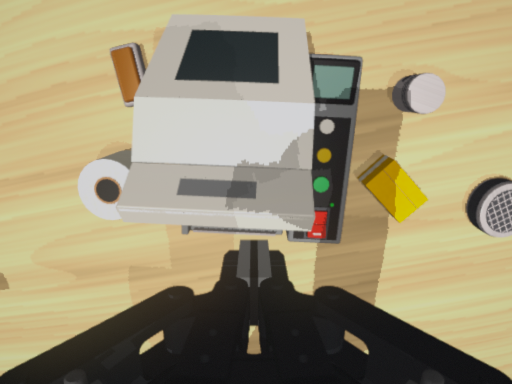

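View pics/t2.png

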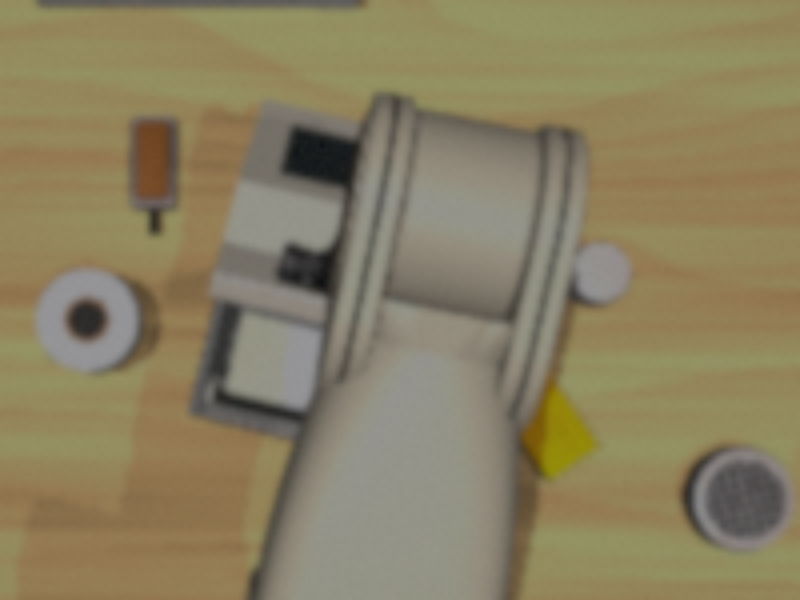

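```bash
python3 - <<'E'
from g import *
o,R,p=state()
D=Ro.from_matrix(np.array([[0,-1,0],[0,0,-1],[1,0,0]]).T);print((R.inv()*D).as_rotvec(degrees=True).round(1))
c=bot.camera("wrist")
for n in("cover_lip","rocker_front","feed_top","pause_top","cancel_top"):
    q=bot.spot_point(n,"wrist")[0]["point"]
    if n!="cover_lip":
        P={"rocker_front":W(-.1075,-.075,.108),"feed_top":W(-.035,-.075,.101),"pause_top":W(.003,-.075,.101),"cancel_top":W(.039,-.075,.101)}[n]
        print(n,q,proj(c,P).round(1),atz(c,q,P[2]).round(4),P.round(4))
    else:
        print(q)
        for th in np.arange(.6,1.1,.05): print(round(th,2),proj(c,lip(th,X=-.206,off=0)).round(1))
E
```

```text
t 3.02 p [ 0.5494 -0.099   0.3621] F [ 0.1 -0.  -0.5] w 0.0003 q [-0.19  0.36  0.5   1.71  0.02  3.14]
[ -0.1 -10.9  -1.4]
[215.6, 189.7]
0.6 [222.  228.3]
0.65 [221.2 224.5]
0.7 [220.3 220. ]
0.75 [219.4 214.7]
0.8 [218.6 208.4]
0.85 [217.7 201.2]
0.9 [216.9 193. ]
0.95 [216.2 183.8]
1.0 [215.4 173.5]
1.05 [214.7 162.1]
1.1 [214.1 149.6]
rocker_front [313.9, 239.7] [315.3 237. ] [ 0.4307 -0.152   0.108 ] [ 0.4342 -0.1544  0.108 ]
feed_top [316.8, 183.4] [320.3 183.4] [ 0.5055 -0.1671  0.101 ] [ 0.5047 -0.1715  0.101 ]
pause_top [323.5, 152.9] [323.4 154.3] [ 0.5433 -0.1808  0.101 ] [ 0.5416 -0.1805  0.101 ]
cancel_top [324.5, 123.0] [326.5 125.3] [ 0.5798 -0.187   0.101 ] [ 0.5766 -0.189   0.101 ]
```

```bash
python3 -m inch '0 -5.5 0 0 0 0 1; 0 -5.4 0 0 0 0 1;0 0 -1.4 0 0 0 1'
python3 - <<'E'
from g import *
o,R,p=state();print(R.as_matrix().round(3))
prev=p
for th in(1.08,1.0,.95,.9,.8,.7,.6,.5,.4,.3,.2,.1,.0):
    t=lip(th,X=-.214,off=.014);print(th,t.round(4),toolmm(R,t-prev));prev=t
E
```

```text
clock: 3.7
eef_pos: [0.55, -0.0989, 0.3616]
tool_rot: [0.499, -0.499, 0.502, -0.5]
ft_force: [-1.1, 0.1, 0.4]
grip_width: -0.0002
t 3.7 p [ 0.55   -0.0989  0.3616] F [-1.1  0.1  0.4] w -0.0002 q [-0.18  0.35  0.49  1.71 -0.    2.97]
[[-0.002  0.004  1.   ]
 [-1.    -0.001 -0.002]
 [ 0.001 -1.     0.004]]
1.08 [ 0.6008 -0.0791  0.2871] [-20.   74.7  50.4]
1.0 [ 0.5856 -0.0754  0.28  ] [ -3.7   7.1 -15.2]
0.95 [ 0.5763 -0.0732  0.2749] [-2.2  5.1 -9.2]
0.9 [ 0.5674 -0.071   0.2693] [-2.2  5.5 -9. ]
0.8 [ 0.5504 -0.0668  0.2568] [ -4.1  12.4 -17.1]
0.7 [ 0.5346 -0.063   0.2427] [ -3.8  14.1 -15.8]
0.6 [ 0.5204 -0.0596  0.227 ] [ -3.5  15.6 -14.4]
0.5 [ 0.5077 -0.0565  0.2099] [ -3.1  17.  -12.8]
0.4 [ 0.4967 -0.0538  0.1916] [ -2.7  18.3 -11. ]
0.3 [ 0.4876 -0.0516  0.1723] [-2.2 19.3 -9.2]
0.2 [ 0.4804 -0.0498  0.1521] [-1.8 20.1 -7.3]
0.1 [ 0.4751 -0.0486  0.1313] [-1.3 20.8 -5.3]
0.0 [ 0.472  -0.0478  0.11  ] [-0.8 21.2 -3.3]
```

```bash
python3 -m inch '0 0 0 -10 10 25 1; 0 0 0 -10 32 25 1; 0 0 0 0 32 0 1; 0 0 0 -4 7 -15 1; 0 0 0 -1 3 -5 1; 0 0 0 -1 2 -4 1' &&  python3 -m inch '0 0 0 -1 3 -5 1; 0 0 0 -1 3 -4 1; 0 0 0 -1 3 -5 1'
python3 - <<'E'
from g import *
c=bot.camera("wrist");cv2.imwrite("pics/w2.png",c["color"])
state()
E
```

```text
clock: 4.45
eef_pos: [0.5767, -0.0723, 0.2765]
tool_rot: [0.498, -0.498, 0.502, -0.501]
ft_force: [0.5, -0.7, -1.2]
grip_width: 0.0002
clock: 4.82
eef_pos: [0.5628, -0.0693, 0.2672]
tool_rot: [-0.498, 0.498, -0.501, 0.502]
ft_force: [1.6, 0.3, 1.9]
grip_width: 0.0002
t 4.88 p [ 0.562  -0.0692  0.2667] F [ 0.1 -0.1 -0.2] w 0.0006 q [-0.12  0.36  0.26  1.47  0.    3.02]
```

View pics/w2.png

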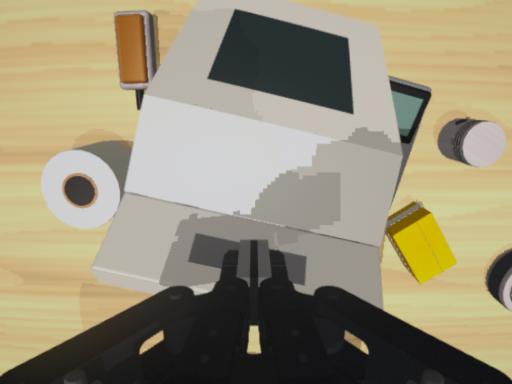

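```bash
python3 -m inch '0 0 0 -2 6 -9 1; 0 0 0 -2 6 -8 1; 0 0 0 -2 7 -8 1; 0 0 0 -2 7 -8 1' && python3 -m inch '0 0 0 -2 8 -7 1; 0 0 0 -2 8 -7 1;0 0 0 -1 8 -7 1; 0 0 0 -1 9 -6 1'
python3 - <<'E'
from g import *
c=bot.camera("wrist");cv2.imwrite("pics/w3.png",c["color"])
c=bot.camera("scene");cv2.imwrite("pics/s3.png",cv2.resize(c["color"][100:340,180:440],None,fx=2.4,fy=2.4))
o,R,p=state()
prev=p
for th in(.5,.4,.3,.2,.1,.0):
    t=lip(th,X=-.214,off=.014);print(th,t.round(4),toolmm(R,t-prev));prev=t
E
```

```text
clock: 5.38
eef_pos: [0.5293, -0.0614, 0.2402]
tool_rot: [-0.499, 0.499, -0.501, 0.501]
ft_force: [1.3, -0.3, 0.7]
grip_width: -0.0001
clock: 5.88
eef_pos: [0.5023, -0.0549, 0.207]
tool_rot: [-0.499, 0.499, -0.501, 0.502]
ft_force: [-0.3, 0.3, 0.2]
grip_width: 0.0003
t 5.97 p [ 0.5012 -0.055   0.2062] F [-0.3 -0.4 -0.1] w 0.0001 q [-0.11  0.26 -0.04  1.27  0.    3.03]
0.5 [ 0.5077 -0.0565  0.2099] [ 1.4 -3.7  6.5]
0.4 [ 0.4967 -0.0538  0.1916] [ -2.7  18.3 -11. ]
0.3 [ 0.4876 -0.0516  0.1723] [-2.2 19.3 -9.2]
0.2 [ 0.4804 -0.0498  0.1521] [-1.7 20.2 -7.2]
0.1 [ 0.4751 -0.0486  0.1313] [-1.3 20.8 -5.2]
0.0 [ 0.472  -0.0478  0.11  ] [-0.8 21.3 -3.2]
```

View pics/w3.png

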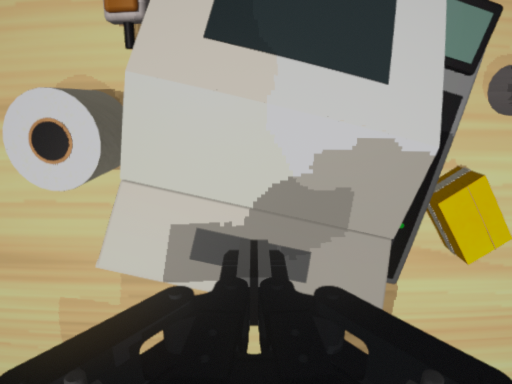

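View pics/s3.png

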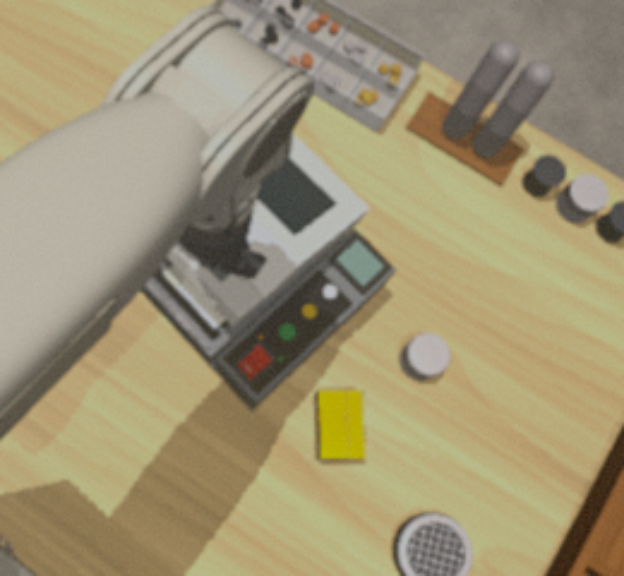

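```bash
python3 -m inch '0 0 0 -1 9 -4 1; 0 0 0 -1 9 -4 1; 0 0 0 -1 9 -4 1; 0 0 0 -1 9 -3 1; 0 0 0 -1 9 -3 1; 0 0 0 -1 9 -3 1' && python3 -m inch '0 0 0 -1 9 -3 1; 0 0 0 0 9 -2 1;0 0 0 0 8 -1 1; 0 0 0 0 4 0 1'
python3 - <<'E'
from g import *
o,R,p=state()
c=bot.camera("wrist");cv2.imwrite("pics/w4.png",c["color"])
E
```

```text
clock: 6.72
eef_pos: [0.4818, -0.0494, 0.1527]
tool_rot: [-0.499, 0.499, -0.501, 0.501]
ft_force: [0.6, -0.7, 0.3]
grip_width: 0.0001
clock: 7.22
eef_pos: [0.4756, -0.0482, 0.1226]
tool_rot: [-0.499, 0.499, -0.501, 0.501]
ft_force: [-0.0, 0.7, 1.0]
grip_width: -0.0002
t 7.22 p [ 0.4756 -0.0482  0.1226] F [-0.   0.7  1. ] w -0.0002 q [-0.1   0.27 -0.25  1.05  0.    3.04]
```

View pics/w4.png

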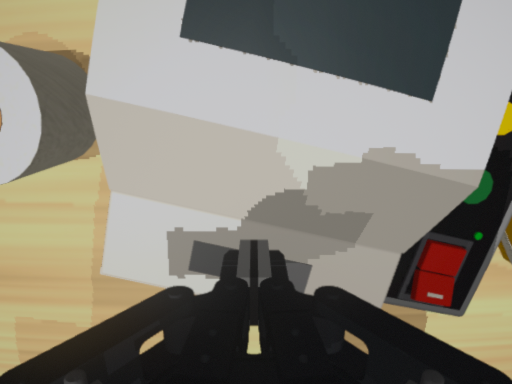

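```bash
for i in 1; do python3 -m inch '0 0 0 0 5 0 1; 0 0 0 0 5 0 1; 0 0 0 0 0 0 1'; python3 -m inch '0 0 0 0 2 0 1; 0 0 0 0 2 0 1; 0 0 0 0 0 0 1'; done
```

```text
clock: 7.65
eef_pos: [0.476, -0.0483, 0.1129]
tool_rot: [-0.499, 0.499, -0.501, 0.501]
ft_force: [0.8, -0.1, -0.3]
grip_width: -0.0006
clock: 8.02
eef_pos: [0.4762, -0.0483, 0.11]
tool_rot: [-0.499, 0.499, -0.501, 0.501]
ft_force: [-2.4, -0.2, 5.6]
grip_width: -0.0002
```

```bash
python3 -m inch '0 0 0 0 1.5 0 1; 0 0 0 0 0 0 1';python3 -m inch '0 0 0 0 1.5 0 1; 0 0 0 0 0 0 1'
```

```text
clock: 8.28
eef_pos: [0.4763, -0.0483, 0.1099]
tool_rot: [-0.499, 0.498, -0.501, 0.502]
ft_force: [-6.2, 1.5, 14.6]
grip_width: 0.0
clock: 8.52
eef_pos: [0.4763, -0.0483, 0.1098]
tool_rot: [-0.498, 0.498, -0.501, 0.502]
ft_force: [-8.9, 1.2, 23.9]
grip_width: -0.0002
```

```bash
python3 -m inch '0 0 0 0 -10 0 1; 0 0 0 0 -30 0 1; 0 0 0 0 -40 0 1; 0 -9.5 0 30 -20 0 1; 0 -9.5 0 0 0 0 1; 0 -9.5 0 0 0 0 1; 0 -9.5 0 0 0 0 1; 0 -9.5 0 0 0 0 1; 0 -9.6 0 0 0 0 1; 0 -9.6 0 0 0 0 1; 0 -9.6 0 0 0 0 1; 0 0 0 0 0 0 1'
python3 - <<'E'
from g import *
o,R,p=state();print(R.as_matrix().round(3))
D=Ro.from_matrix(np.array([[np.cos(V[2]),np.sin(V[2]),0],[0,0,-1],[-np.sin(V[2]),np.cos(V[2]),0]]).T);print((R.inv()*D).as_rotvec(degrees=True).round(1))
print(toolmm(R,W(-.108,-.075,.108)-p))
c=bot.camera("wrist");cv2.imwrite("pics/w5.png",c["color"])
c=bot.camera("top");cv2.imwrite("pics/t5.png",cv2.resize(c["color"][120:270,200:400],None,fx=4,fy=4))
E
```

```text
clock: 10.02
eef_pos: [0.4758, -0.0784, 0.2062]
tool_rot: [-0.702, 0.083, -0.086, 0.702]
ft_force: [0.8, 0.8, 0.8]
grip_width: 0.0002
t 10.03 p [ 0.4758 -0.0784  0.2062] F [0.8 0.8 0.8] w 0.0002 q [-0.16  0.22 -0.09  1.26  0.    1.65]
[[ 0.971  0.004  0.238]
 [-0.238  0.     0.971]
 [ 0.004 -1.     0.001]]
[-0.1 -0.1  0.2]
[-23.2  98.  -83.9]
```

View pics/w5.png

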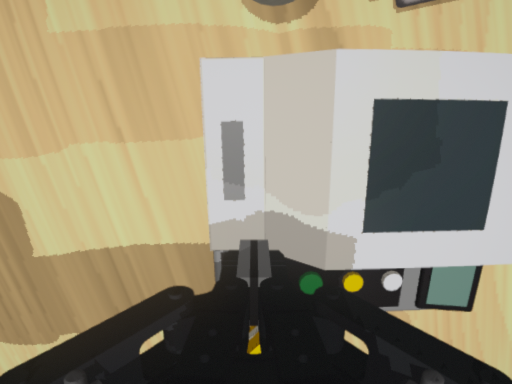

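View pics/t5.png

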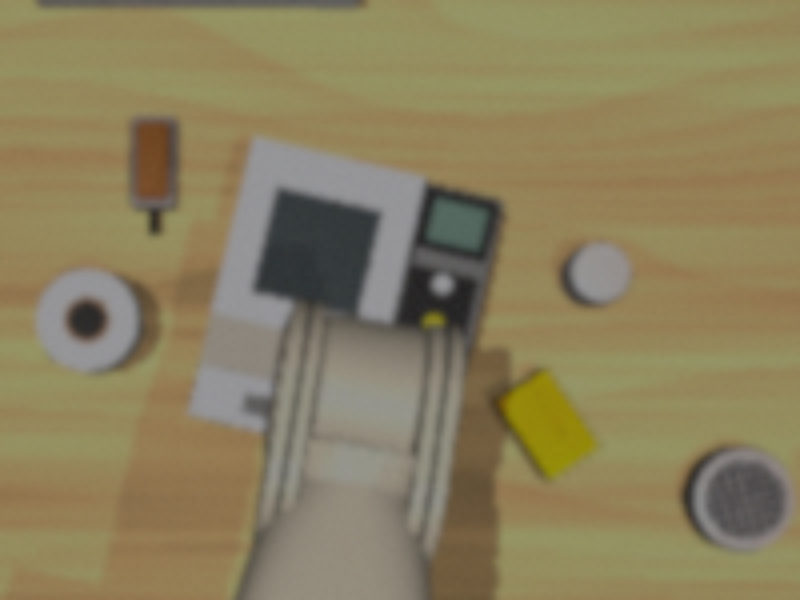

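```bash
python3 - <<'E'
from g import *
c=bot.camera("wrist")
for n,x in(("feed_top",-.035),("pause_top",.003),("cancel_top",.039)):
    P=W(x,-.075,.101);r=bot.spot_point(n,"wrist");q=r[0]["point"];print(n,q,proj(c,P).round(1),atz(c,q,.101).round(4),P.round(4))
E
python3 -m inch '0 0 0 -7 15 -28 1; 0 0 0 -8 15 -28 1; 0 0 0 -8 15 -28 1; 0 0 0 0 15 0 1;0 0 0 0 0 0 1'
python3 - <<'E'
from g import *
o,R,p=state()
print(toolmm(R,W(-.108,-.075,.108)-p))
c=bot.camera("wrist");cv2.imwrite("pics/w6.png",c["color"])
c=bot.camera("scene");cv2.imwrite("pics/s6.png",cv2.resize(c["color"][170:290,230:360],None,fx=5,fy=5))
E
```

```text
feed_top [307.5, 283.4] [310.4 286.1] [ 0.5027 -0.1682  0.101 ] [ 0.5047 -0.1715  0.101 ]
clock: 10.9
eef_pos: [0.4328, -0.1545, 0.1452]
tool_rot: [-0.701, 0.084, -0.085, 0.703]
ft_force: [-0.2, -0.5, 0.6]
grip_width: -0.0
t 10.9 p [ 0.4328 -0.1545  0.1452] F [-0.2 -0.5  0.6] w -0.0 q [-0.34  0.22 -0.26  1.09  0.    1.47]
[ 0.8 37.2  0.4]Traceback (most recent call last):
  File "<stdin>", line 4, in <module>
IndexError: list index out of range
```

View pics/w6.png

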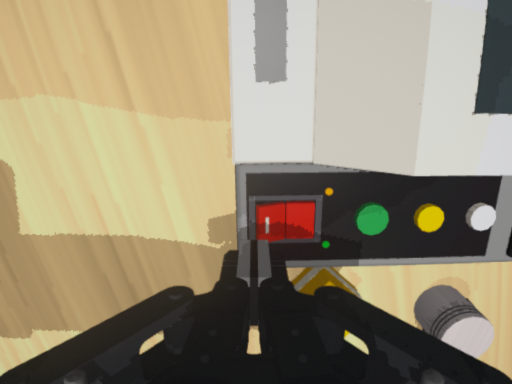

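View pics/s6.png

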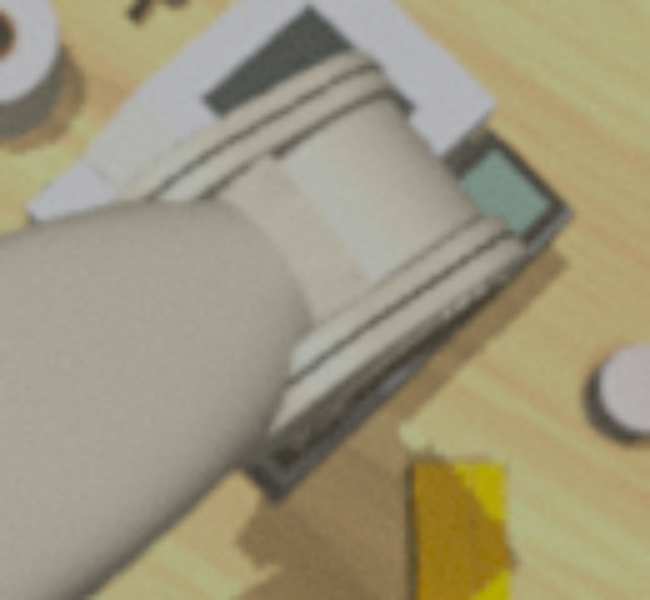

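```bash
python3 - <<'E'
from g import *
c=bot.camera("wrist")
for n,px,x,z in(("rf",(256,222),-.1075,.108),("piv",(286,220),-.09,.101),("feed",(373,219),-.035,.101),("pause",(429,218),.003,.101),("cancel",(481,217),.039,.101)):
    P=W(x,-.075,z);d=atz(c,px,z)-P;s,co=np.sin(V[2]),np.cos(V[2]);print(n,proj(c,P).round(1),"err printer frame mm",(np.array([co*d[0]+s*d[1],-s*d[0]+co*d[1]])*1000).round(1))
o,R,p=state();print("tcp px",proj(c,p), "tip->rock",toolmm(R,W(-.108,-.075,.108)-p))
E
```

```text
rf [254.2 227.3] err printer frame mm [1.1 3.4]
piv [282. 223.] err printer frame mm [2.4 2. ]
feed [368.6 222.6] err printer frame mm [2.6 2.4]
pause [426.4 222.1] err printer frame mm [1.3 2.8]
cancel [478.6 221.6] err printer frame mm [1.  3.2]
t 11.05 p [ 0.4344 -0.1545  0.1468] F [ 0.  -0.4 -0.1] w 0.0002 q [-0.34  0.22 -0.25  1.09  0.    1.47]
tcp px [255.08344918 257.31405918] tip->rock [-0.9 38.8 -0. ]
```

```bash
python3 -m inch '0 0 0 0 15 1.5 1; 0 0 0 0 15 0 1; 0 0 0 0 0 0 1';python3 -m inch '0 0 0 0 4 0 1; 0 0 0 0 3 0 1; 0 0 0 0 0 0 1'; python3 -m inch '0 0 0 0 3 0 1; 0 0 0 0 3 0 1; 0 0 0 0 0 0 1'
```

```text
clock: 11.42
eef_pos: [0.4341, -0.1525, 0.1159]
tool_rot: [-0.702, 0.083, -0.085, 0.703]
ft_force: [0.9, -0.6, -0.6]
grip_width: 0.0001
clock: 11.8
eef_pos: [0.4344, -0.153, 0.1092]
tool_rot: [-0.702, 0.083, -0.086, 0.702]
ft_force: [0.3, 0.4, 0.4]
grip_width: 0.0
clock: 12.18
eef_pos: [0.434, -0.153, 0.1029]
tool_rot: [-0.702, 0.083, -0.085, 0.702]
ft_force: [-1.0, -0.3, 1.4]
grip_width: 0.0
```

```bash
python3 -m inch '0 0 0 0 2 0 1; 0 0 0 0 0 0 1'; python3 -m inch '0 0 0 0 1.5 0 1; 0 0 0 0 0 0 1'; python3 - <<'E'
from g import *
c=bot.camera("wrist");cv2.imwrite("pics/w7.png",c["color"][150:300,180:400].repeat(3,0).repeat(3,1))
E
```

```text
clock: 12.42
eef_pos: [0.4344, -0.153, 0.101]
tool_rot: [-0.702, 0.083, -0.086, 0.702]
ft_force: [-1.5, 0.2, 1.8]
grip_width: -0.0002
clock: 12.68
eef_pos: [0.4346, -0.1531, 0.1008]
tool_rot: [-0.702, 0.082, -0.086, 0.702]
ft_force: [-5.1, 1.6, 11.3]
grip_width: 0.0002
```

View pics/w7.png

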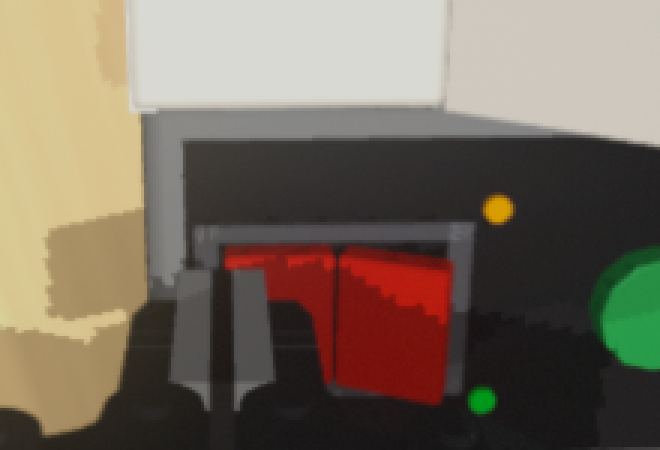

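```bash
python3 -m inch '0 0 0 0 1 0 1; 0 0 0 0 0 0 1'; python3 -m inch '0 0 0 0 -10 0 1; 0 0 0 0 -35 0 1; 0 0 0 0 0 0 1; 0 0 0 0 0 0 1'; python3 - <<'E'
from g import *
c=bot.camera("wrist");cv2.imwrite("pics/w8.png",c["color"][150:300,180:400].repeat(3,0).repeat(3,1));cv2.imwrite("pics/w8f.png",c["color"])
o,R,p=state();print(toolmm(R,W(-.035,-.075,.101)-p),"feed err check; tcp->feed")
print(proj(c,W(-.035,-.075,.101)))
E
```

```text
clock: 12.98
eef_pos: [0.4347, -0.1531, 0.1006]
tool_rot: [-0.702, 0.082, -0.086, 0.702]
ft_force: [-6.1, 1.5, 17.8]
grip_width: 0.0002
clock: 13.48
eef_pos: [0.4344, -0.1531, 0.1433]
tool_rot: [-0.702, 0.082, -0.086, 0.702]
ft_force: [-0.3, -0.2, 0.1]
grip_width: -0.0001
t 13.53 p [ 0.4339 -0.1529  0.1429] F [ 0.  -0.1  0.3] w -0.0 q [-0.34  0.22 -0.26  1.09  0.    1.47]
[73.1 42.1 -1.4] feed err check; tcp->feed
[370.25723053 226.58904415]
```

View pics/w8.png

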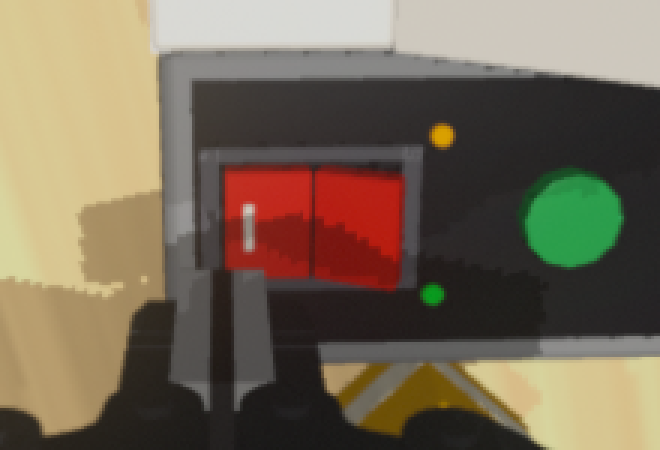

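The rocker is on: its front half is level and its rear is raised. Next is the feed key.

```bash
python3 -m inch '0 0 0 37 -2 0 1; 0 0 0 37 0 0 1; 0 0 0 0 0 0 1; 0 0 0 0 0 0 1'; python3 - <<'E'
from g import *
c=bot.camera("wrist");cv2.imwrite("pics/w9.png",c["color"])
o,R,p=state();print(toolmm(R,W(-.035,-.075,.101)-p),proj(c,W(-.035,-.075,.101)))
E
```

```text
clock: 14.02
eef_pos: [0.5048, -0.1701, 0.1445]
tool_rot: [-0.702, 0.084, -0.084, 0.703]
ft_force: [0.5, 0.8, 0.3]
grip_width: -0.0007
t 14.07 p [ 0.5047 -0.1701  0.1449] F [-1.2  0.1  0.7] w 0.0001 q [-0.33  0.36 -0.07  1.15  0.    1.48]
[ 0.3 43.9 -1.4] [254.53409785 226.50228161]
```

View pics/w9.png

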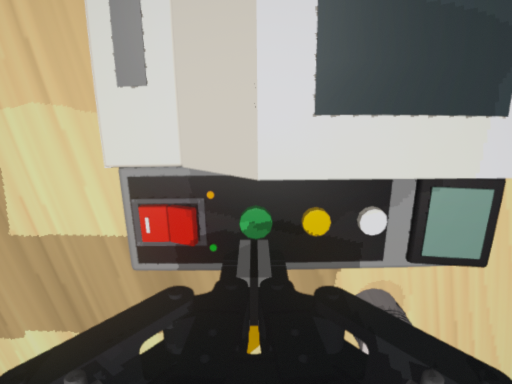

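```bash
python3 -m inch '0 0 0 0.5 20 0 1; 0 0 0 0 17 0 1; 0 0 0 0 0 0 1';python3 -m inch '0 0 0 0 4 0 1; 0 0 0 0 3 0 1; 0 0 0 0 0 0 1'; python3 -m inch '0 0 0 0 2 0 1; 0 0 0 0 1.5 0 1; 0 0 0 0 0 0 1'
```

```text
clock: 14.45
eef_pos: [0.5045, -0.17, 0.1076]
tool_rot: [-0.701, 0.084, -0.084, 0.703]
ft_force: [-0.3, 0.4, 0.6]
grip_width: 0.0001
clock: 14.82
eef_pos: [0.5068, -0.1707, 0.1022]
tool_rot: [-0.702, 0.082, -0.086, 0.702]
ft_force: [-0.7, -0.5, 0.1]
grip_width: 0.0001
clock: 15.2
eef_pos: [0.5071, -0.1708, 0.0988]
tool_rot: [-0.702, 0.082, -0.086, 0.702]
ft_force: [-0.0, -0.5, 3.2]
grip_width: -0.0003
```

```bash
python3 -m inch '0 0 0 0 1.5 0 1; 0 0 0 0 0 0 1'; python3 -m inch '0 0 0 0 1.5 0 1; 0 0 0 0 0 0 1'
```

```text
clock: 15.45
eef_pos: [0.5071, -0.1708, 0.0975]
tool_rot: [-0.702, 0.082, -0.086, 0.702]
ft_force: [-0.9, 0.7, 5.8]
grip_width: -0.0001
clock: 15.7
eef_pos: [0.5072, -0.1708, 0.0974]
tool_rot: [-0.702, 0.082, -0.086, 0.702]
ft_force: [-3.9, 0.9, 13.3]
grip_width: -0.0001
```

```bash
python3 -m inch '0 0 0 0 -5 0 1; 0 0 0 0 -20 0 1; 0 0 0 0 -50 0 1; 0 0 0 0 -50 0 1; 0 0 0 -30 -35 0 1; 0 0 0 -40 0 -40 1; 0 0 0 -40 0 -40 1; 0 0 0 -40 0 -40 1; 0 0 0 -40 0 -40 1; 0 0 0 -30 0 -40 1; 0 0 0 -20 0 -40 1; 0 0 0 0 0 0 1'
python3 fit.py 0.104
python3 - <<'E'
from g import *
state()
for n in("scene","top"):
    c=bot.camera(n);cv2.imwrite(f"pics/{n}9.png",c["color"])
E
```

```text
clock: 17.2
eef_pos: [0.2143, -0.3486, 0.2536]
tool_rot: [-0.701, 0.085, -0.087, 0.702]
ft_force: [0.3, -0.3, 0.2]
grip_width: 0.0001
scene g [299.4 237.6] 30 [ 0.505  -0.1704  0.1005]
scene y [308.5 229.2] 32 [ 0.5414 -0.1792  0.1005]
scene r [286.1 250.2] 94 [ 0.4521 -0.1587  0.103 ]
top g [305.5 211.5] 32 [ 0.5052 -0.172   0.1005]
top y [308.  200.5] 26 [ 0.5429 -0.1805  0.1005]
top r [301.9 226.7] 76 [ 0.4534 -0.1598  0.103 ]
[ 0.5567 -0.1067 -0.237 ] [ 0.3  0.2  0.5  0.  -0.2  0.1 -0.  -0.3 -0.2  0.  -0.1  0.3 -0.4  0.5
  0.  -0.7]
rf [ 0.4346 -0.1544  0.108 ]
feed [ 0.505  -0.1714  0.1005]
lipshut [ 0.4683 -0.0468  0.11  ]
t 17.3 p [ 0.2159 -0.347   0.2536] F [0.2 0.1 0.2] w 0.0003 q [-1.02  0.05 -0.16  1.36  0.    0.79]
```

View pics/fit_scene_0.104.png

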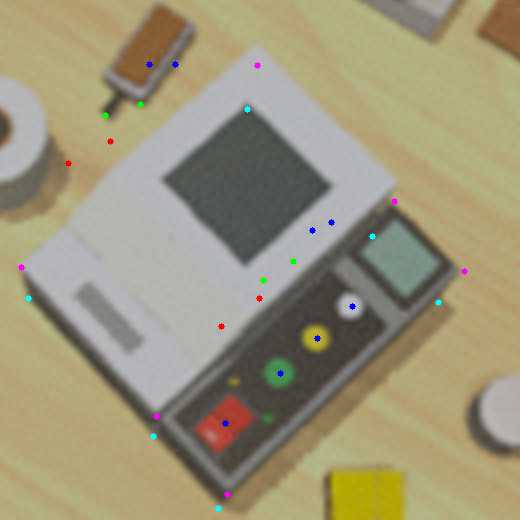

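View pics/top9.png

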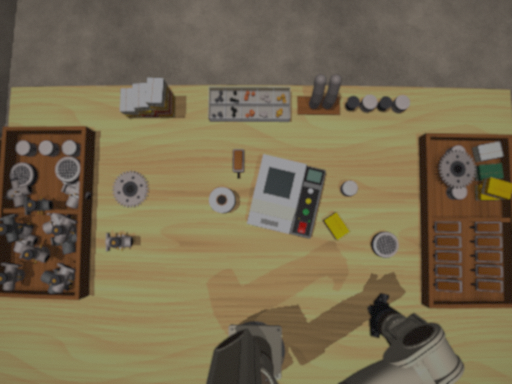

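The final pictures show the cover shut, the rocker on, and the printer and parts in place. The arm is clear at the lower right, around (400,330) in the top view.

```bash
python3 - <<'E'
from workcell import bot
print(bot.job_done())
E
```

```text
the job is handed in; nothing more can be done
None
```

The label printer is ready to print: the cover is shut, the power is on, and the feed key was pressed and let go, in that order. I handed the job in at about 17.4 s.

- **Cover:** I pushed the lip down along its arc until it stopped hard at 110 mm with about 24 N. The pictures afterwards show it fully shut.
- **Rocker:** I pressed the front end to its stop at about 101 mm with about 18 N. The wrist picture shows the front half level and the rear end raised.
- **Feed key:** It bottomed at about 97.5 mm, its full 3.5 mm of travel, with about 13 N, and then I let go. The fingertips were about 2 mm behind the key's centre and did not reach the yellow key.
- **Last checks:** The arm was clear, with no force reading beyond noise. The fitted printer pose matched the start within 0.5 mm and 0.1°. The parts around it look where they were in the top view.

- **Disagreements:** The wrist camera put the keys about 2–3 mm from where the two fixed cameras did, so I aimed in between for the rocker. The last joint reached its range limit once on the way in, and I turned the tool back before touching anything.
- **Not confirmed:** I saw no direct reading of the key travel. The full feed press is inferred from tip height and force.

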